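# Register the strap and start the clamp bolt

## Task

On the clamp fixture, push the slotted steel strap forward until both its prong ends rest against the two stop blocks. Then start the wing-headed clamp bolt by feel: turn it backward (anticlockwise from above) until it drops into its thread, turn it forward one full turn from there, and finish still gripping its wing so that it stays started. Leave the small brown bottle, the rubber stopper and the roll of tape where they are.

Things in the scene. Friction and masses are not known exactly. Their poses are not given: they have to be found in the camera images.
- fixture: Grey metal base plate 250 x 140 x 12 mm, fixed on the worktop; origin at the centre of its underside, x towards the two stop blocks (roughly away from the robot), y left, z up. The bolt's vertical axis stands at x = +50 mm, y = 0, in a steel boss 45 mm across whose top is 22 mm above the worktop. Fixture things do not move.
- stop_line (a point): Point on the plate's top midway between the stop blocks, in line with their near faces (fixture x = +95 mm). The two steel stop blocks, 20 x 26 x 18 mm, stand 42 mm to the left and right of it, tops 30 mm above the worktop.
- strap: Loose U-shaped steel strap lying flat on the plate, 140 (x) x 100 (y) x 12 mm, 0.3 to 0.65 kg; origin at the centre of its underside, x towards its prong ends (70 mm off). The two 22 mm wide prongs straddle the boss with a 56 mm slot. It starts 30 to 50 mm short of the stops, up to 0.05 rad askew; home, its origin is at fixture x = +25 mm. It takes up to about 12 N to slide.
- strap_left (a point): Middle of the end face of the strap's left (+y) prong.
- strap_right (a point): Middle of the end face of the strap's right (-y) prong.
- strap_tab (a point): Middle of the rear face of the strap's upright push tab, 18 mm above the strap's underside. The tab stands on the strap's rear edge, 70 mm behind the strap's origin, flush with it; 50 mm wide, 10 mm thick, top 28 mm above the strap's underside (40 mm above the worktop).
- bolt_grip (a point): Centre of the bolt's wing, on the bolt's axis, moving with it. The wing is an upright bar 52 x 12 x 28 mm (long, thick, high), long side along the point's x axis; take it across its 12 mm thickness from above. Below is a flange 72 mm across, top 14 mm under this point: keep the fingertips above it. The bolt weighs 0.25 kg and is captive: it only turns and moves up and down.
- bolt_pip (a point): Small bright pip on top of one end of the wing, 19 mm from the axis and 14 mm above bolt_grip (point x side); shows which way round the bolt is.
- bolt (a joint): Turn of the bolt, rad, growing forward (clockwise from above) over full turns; 0 where the thread drops and the wing points along the fixture's x. Starts at 0.4 to 1.6, caught on top of the first thread: forward it jams at 1.8; backward it climbs, and passing 0 drops 8 mm by its own weight unless the fingers clamp it. Then it screws down 8 mm a turn, at most 1.6 turns; one turn is 6.28.
- bolt_lift (a joint): Height of the bolt, m, below its highest rest on the thread: -0.003 to 0 before the drop, -0.008 just after the drop, -0.016 when started by one turn. The centre of the wing is 64 mm above the worktop at 0.
- amber_bottle: Bystander: small brown glass bottle, 52 mm across, 108 mm tall, standing; origin at its underside.
- stopper: Bystander: rubber stopper, 34 mm across, 28 mm tall; origin at its underside.
- tape_roll: Bystander: roll of pale tape lying flat, 80 mm across, 18 mm tall; origin at its underside.
There are look-alikes about, which are no part of the job. What is meant by the strap is not green, and is the larger of those in its own colour.

How it is judged:
On the way, in this order (a step that is already met when the one before it is completed fails the run):
1. the strap is home: both prong ends within 3 mm of the stop blocks (x of each of strap_left, strap_right in the frame of fixture above 0.092 m), for 0.2 s.
2. the bolt, turned backward, has dropped into its thread (value of joint bolt below 0.3 rad and value of joint bolt_lift below -0.006 m), for 0.1 s.
At the end, for the whole second after the job is handed in: The strap lies flat with both prong ends within 3 mm of the stop blocks; the bolt is one full turn (within 0.8 rad, about an eighth of a turn) forward of its thread drop, in its thread, and still; the fingers are still gripping its wing (more than 2 N, TCP within 20 mm of its axis) (all of step 1 and height (world z) of strap below 0.016 m and value of joint bolt between 5.48 and 7.08 rad and value of joint bolt_lift between -0.0185 and -0.0135 m and velocity of joint bolt between -0.1 and 0.1 rad/s and contact force between the fingers and bolt above 2 N and horizontal distance between the grasp point and bolt_grip below 0.02 m); the arm keeps its last pose, push and grip.
It fails at once if a bystander (bottle, stopper or tape roll) is moved more than 20 mm (distance of any of amber_bottle, stopper, tape_roll from where it was at the start of the episode above 0.02 m).
It also fails if it takes over 72 s, if anything falls off the work surface, if the arm or the gripper's body presses on something with over 40 N, if the wrist force passes 120 N, or if a joint passes its speed limit or range.

## Robot

A 7-joint arm with a two-finger parallel gripper is mounted at the origin on a cart in front of the work surface, level with it; the furniture and walls round the work are solid. World frame = base frame: x ahead of the robot, y to its left, z up, the work surface at z = 0. Lengths are in m, angles in rad, forces in N, time in s.
With the tool pointing down it reaches from about 0.425 to 0.925 m from the base axis. Payload 6.8 kg.
Tool frame: the origin (TCP) lies between the finger pads, 19 mm behind the fingertips; this is the grasp point; z points along the fingers, y is the line along which they close (so a half turn about z gives the same grasp; the last joint's range is limited). The gripper opens to 85 mm and grips with 20 to 120 N. Pads are 22 mm wide; open, the fingers measure 114 mm over their backs; the gripper's body (76 mm by 85 mm) begins 54 mm behind the grasp point. The pads swing forward as they close: fully open they stand 13 mm farther back than shut.
Start: joints at [-0.108, 0.477, 0.022, 1.555, -0.011, 1.109, -0.083], TCP at [0.675, 0, 0.25] pointing down, gripper open.
Joint ranges: [-2.96, 2.96], [-0.34, 2.1], [-1.41, 1.46], [0.24, 2.44], [-1.37, 4.51], [0.17, 1.92], [-2.96, 2.96]. Speed limits (rad/s): [2.39, 2.39, 3.14, 3.14, 3.14, 3.14, 3.14].

## Interface

Orientations are given as a rotation vector (axis times angle).
In Python, from bench import r gives the robot as it stands. The module is installed in compiled form; this text tells all that it offers.
- The arm moves only by the shell command python3 -m crank 'ROWS' [FORCE]. ROWS is JSON, a list of rows, each a list of 5 numbers: the shift along the world's x, y, z in units of 200 mm (1.0 is 200 mm), then the turn about the world's z in units of 45 degrees (1.0 is 45 degrees), then the opening, from -1 (shut) to 1 (fully open). In form: [[dx, dy, dz, turn, jaw], ...]. A call has 1 to 8 rows; each row shifts and turns the commanded pose from where the row before left it; what a row does not reach is not made up. A row lasts 1/12 s, in which the tool goes at most 41.7 mm and 7.16 degrees, less where a joint would pass 70% of its speed; a pose out of reach is approached as far as the arm can. A call with a number of a shift or a turn outside -1 to 1 is refused whole. A call with a gripper value outside its range is refused whole. The fingers move at their own pace and stop on an object; FORCE is the grip in N (left out, the last holds). Time passes only in rows, so rows that do not move let the fingers close. It gives the time, the measured TCP pose, the force, the opening and the grip force at its end, in the units of the state.
- r.get_obs(): the state, without advancing time (a new reading comes with each control period).
- r.grab_frame(name): name is "scene" or "side" or "wrist"; returns the picture (384x512x3 uint8, blue, green, red); there is no depth.
- r.camera_model(name): a dict with "fx", "fy", "cx", "cy" (pixels), "distortion" ([k1, k2, p1, p2, k3] as OpenCV has them; the pictures are not rectified), "R" (3x3) and "t" (3): a world point X has camera coordinates R X + t. Camera axes: x right, y down, z forward; pixel columns grow to the right and rows downward; lengths in m; the calibration is good to about 2 mm. A picture is of the moment at which its call begins: read the wrist's pose just before it. camera_model takes no time and is no camera call; for the wrist camera it gives the pose at the moment of the call.
- r.hand_in(): hands the job in; it is judged then, once.
The state is a dict: "clock": time; "joints": joint angles; "qvel": joint speeds; "tau": joint torques, N m; "tcp_pos": TCP position; "orientation": TCP orientation; "contact_force": force on the tool from outside, world axes, zero at the start; "moment": the same for the moment, N m; "grip_width": finger opening in m; "gripper_force": force on a finger pad.
Only numpy, scipy, OpenCV 4.12 (cv2) and the standard library are available. Lean on these libraries where they do the work, as an engineer would, in place of code of your own. Each camera call takes 0.05 s, during which the arm holds its last target. There are 200 camera calls.

## Working session

There is one attempt and no reset: what is moved stays moved. The work goes in short steps, Python scripts to look and compute and a shell command to move; the robot and the scene stay as the last step left them, time stands still between calls to the robot, and variables do not carry over. Pictures are saved under pics/ and viewed, at most 10 in all, crops included, and the job is handed in when it is done.

```bash
mkdir -p pics; cat > h.py <<'E'
import numpy as np, cv2
from bench import r
def ray(cam,uv,m=None):
    m=m or r.camera_model(cam)
    K=np.array([[m['fx'],0,m['cx']],[0,m['fy'],m['cy']],[0,0,1]])
    p=cv2.undistortPoints(np.array([[uv]],float),K,np.array(m['distortion']))[0,0]
    R=np.array(m['R']);t=np.array(m['t'])
    return -R.T@t, R.T@np.array([p[0],p[1],1])
def plane(cam,uv,z,m=None):
    o,d=ray(cam,uv,m); return o+d*(z-o[2])/d[2]
def proj(cam,X,m=None):
    m=m or r.camera_model(cam)
    K=np.array([[m['fx'],0,m['cx']],[0,m['fy'],m['cy']],[0,0,1]])
    return cv2.projectPoints(np.array(X,float).reshape(-1,1,3),cv2.Rodrigues(np.array(m['R']))[0],np.array(m['t']),K,np.array(m['distortion']))[0][:,0]
E
python3 - <<'E'
from h import *
ims=[]
for n in("scene","wrist","side"):
    ims.append(r.grab_frame(n)); cv2.imwrite(f"pics/{n}0.png",ims[-1])
    m=r.camera_model(n); print(n,(-np.array(m['R']).T@m['t']).round(3),m['fx'])
print(r.get_obs()['orientation'],r.get_obs()['clock'])
E
```

```text
scene [ 0.626 -0.701  0.639] 360.6094123142275
wrist [0.674 0.072 0.373] 332.2434459815152
side [-0.254  0.771  1.023] 461.569608680588
[-2.22076257e+00 -2.22083937e+00  1.61812688e-03] 0.15
```

View pics/scene0.png

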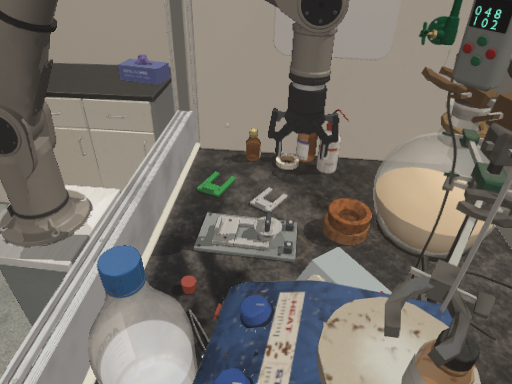

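View pics/wrist0.png

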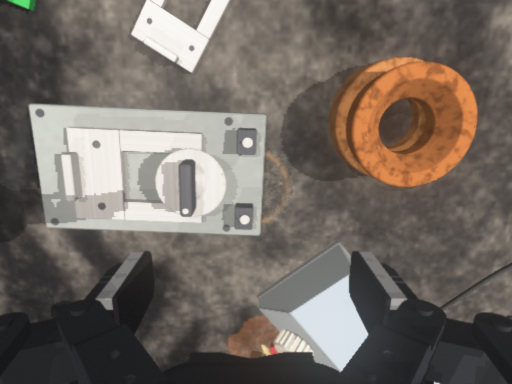

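Candidates for the strap are the pale strap on the plate (wrist ~(95,175)), the smaller pale U off the plate (~(180,35)) and the green U (~(15,0)). I choose the one on the plate. The pip looks to be at ~(185,211). I'll check both in a close crop.

```bash
python3 - <<'E'
from h import *
im=cv2.imread("pics/wrist0.png")[90:245,20:280]
cv2.imwrite("pics/crop0.png",cv2.resize(im,None,fx=3,fy=3,interpolation=cv2.INTER_CUBIC))
E
```

```text
(no output)
```

View pics/crop0.png

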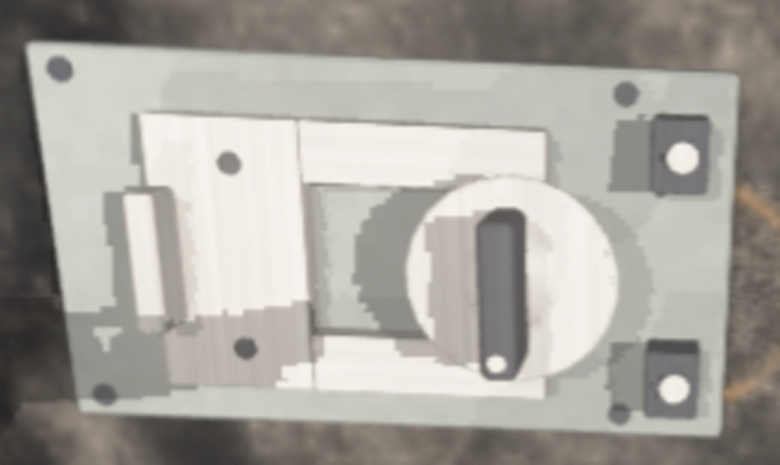

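View pics/side0.png

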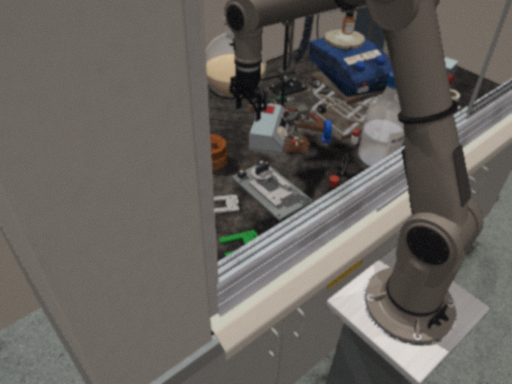

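The crop confirms the choice: a pale strap round the boss, prong ends at crop x≈546, tab top about (124–164, 190–318), pip at (496,363). The side view shows the area but too small to measure from. Next I measure.

```bash
python3 - <<'E'
from h import *
m=r.camera_model("wrist")
f=lambda u,v,z:plane("wrist",((u+.5)/3-.5+20,(v+.5)/3-.5+90),z,m)
P=np.array([f(*c,.012) for c in[(27,42),(738,73),(720,435),(80,410)]])
print("plate",P.round(4)[:,:2], [np.linalg.norm(P[i]-P[i-1]).round(4) for i in range(4)])
d=P[1]-P[0]+P[2]-P[3]; a=np.arctan2(d[1],d[0]); c=P.mean(0)[:2]; print("fix",c,a)
R=np.array([[np.cos(a),-np.sin(a)],[np.sin(a),np.cos(a)]])
print("bolt from plate",c+R@[.05,0])
for n,u,v,z in[("sL",546,131,.024),("sR",545,397,.024),("rL",140,113,.024),("tab a",124,195,.04),("tab b",137,318,.04),("tabf a",148,190,.04),("tabf b",164,317,.04),("blkL",652,116,.03),("blkL2",650,192,.03),("blkR",645,342,.03),("blkR2",645,415,.03),("pip",496,363,.077),("wing top a",502,210,.077),("wing b",499,378,.077)]:
    p=f(u,v,z)[:2]; print(n,p.round(4),"fix",(R.T@(p-c)).round(4))
E
```

```text
plate [[ 0.4415  0.0634]
 [ 0.6888  0.0534]
 [ 0.6835 -0.0848]
 [ 0.4354 -0.074 ]] [np.float64(0.1376), np.float64(0.2476), np.float64(0.1383), np.float64(0.2483)]
fix [ 0.56228617 -0.01049839] -0.04182782182141767
bolt from plate [ 0.61224244 -0.01258917]
sL [0.622  0.0345] fix [0.0578 0.0475]
sR [ 0.6174 -0.0641] fix [ 0.0573 -0.0513]
rL [0.483  0.0404] fix [-0.0813  0.0475]
tab a [0.4821 0.0147] fix [-0.0812  0.0219]
tab b [ 0.4795 -0.0284] fix [-0.082  -0.0213]
tabf a [0.4903 0.0165] fix [-0.073   0.0239]
tabf b [ 0.4888 -0.028 ] fix [-0.0726 -0.0206]
blkL [0.6591 0.0402] fix [0.0946 0.0547]
blkL2 [0.6581 0.0142] fix [0.0947 0.0287]
blkR [ 0.6555 -0.0405] fix [ 0.0944 -0.0261]
blkR2 [ 0.6551 -0.0689] fix [ 0.0952 -0.0545]
pip [ 0.611 -0.032] fix [ 0.0496 -0.0195]
wing top a [0.6156 0.0167] fix [0.0522 0.0294]
wing b [ 0.6117 -0.037 ] fix [ 0.0505 -0.0244]
```

Everything agrees with the given sizes: plate 248×138 mm, block faces at fixture x = 0.095, prongs at 0.0575 so about 37 mm short, bolt at about (0.612, −0.0125), bolt angle about 1.55 rad, fixture yaw −0.042. First I go behind the tab with the gripper shut.

```bash
python3 - <<'E'
from h import *
for n,uv in[("rail foot",(190,150)),("rail mid",(150,235)),("stopper",(188,292)),("bottle",(253,159)),("tape",(288,163))]: print(n,plane("scene",uv,0).round(3))
E
python3 -m crank '[[-0.19,-0.005,0,-0.053,-1],[-0.19,-0.005,0,0,-1],[-0.19,-0.005,0,0,-1],[-0.19,-0.005,0,0,-1],[-0.19,-0.005,0,0,-1],[-0.19,0,0,0,-1],[0,0,0,0,-1],[0,0,0,0,-1]]' 60
```

```text
rail foot [0.307 0.425 0.   ]
rail mid [ 0.311 -0.033  0.   ]
stopper [ 0.452 -0.201  0.   ]
bottle [0.54  0.391 0.   ]
tape [0.663 0.38  0.   ]
clock: 0.82
tcp_pos: [0.4452, -0.0052, 0.25]
orientation: [-2.267, -2.175, 0.0]
contact_force: [0.3, 0.3, 0.8]
grip_width: 0.0003
gripper_force: 0.0
```

```bash
python3 -m crank '[[0,0,-0.175,0,-1],[0,0,-0.175,0,-1],[0,0,-0.175,0,-1],[0,0,-0.175,0,-1],[0,0,-0.175,0,-1],[0,0,-0.165,0,-1],[0,0,0,0,-1],[0,0,0,0,-1]]'
```

```text
clock: 1.48
tcp_pos: [0.4469, -0.005, 0.0408]
orientation: [-2.266, -2.173, 0.005]
contact_force: [-0.7, -0.3, 1.2]
grip_width: 0.0001
gripper_force: 0.0
```

```bash
python3 -m crank '[[0.05,-0.002,0,0,-1],[0.05,-0.002,0,0,-1],[0.02,-0.001,0,0,-1],[0.02,-0.001,0,0,-1],[0.02,-0.001,0,0,-1],[0.02,-0.001,0,0,-1],[0,0,0,0,-1]]'
```

```text
clock: 2.07
tcp_pos: [0.484, -0.0066, 0.0424]
orientation: [2.267, 2.174, 0.002]
contact_force: [-1.1, 0.1, -0.2]
grip_width: 0.0003
gripper_force: 0.4
```

```bash
python3 - <<'E'
from h import *
o=r.get_obs(); print(o['tcp_pos'],o['contact_force'],o['joints'])
a=r.grab_frame("wrist"); b=r.grab_frame("scene")[190:275,180:320]
cv2.imwrite("pics/w1.png",np.vstack([a[:, :],cv2.resize(b,(512,216))][:2]))
E
```

```text
[ 0.48402435 -0.00662821  0.04243681] [-1.06561211  0.09993462 -0.22644992] [-0.11169516  0.48735388 -0.00439415  2.15556817  0.00445766  0.49720106
 -0.16123959]
```

View pics/w1.png

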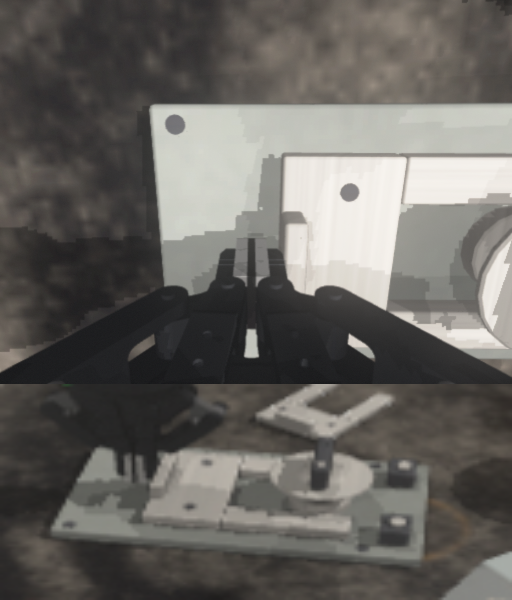

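The fingers are behind the tab, at about wrist (270,270), touching or nearly touching its rear face. The strap's rear corner is at (283,155) and the plate corner at (150,105).

```bash
python3 - <<'E'
from h import *
a=-.0418;c=np.array([.56229,-.0105]);R=np.array([[np.cos(a),-np.sin(a)],[np.sin(a),np.cos(a)]])
for n,uv,z in[("plate",(150,105),.012),("strapL",(283,155),.024),("tab",(285,223),.04),("finger",(287,285),.03)]:
    print(n,(R.T@(plane("wrist",uv,z)[:2]-c)).round(4))
for n,uv,z in[("endR",(180+352/3.657,190+(516-384)/2.54),.024),("blkR",(180+382/3.657,190+(518-384)/2.54),.03)]:
    print(n,(R.T@(plane("scene",uv,z)[:2]-c)).round(4))
E
```

```text
plate [-0.1245  0.0687]
strapL [-0.0655  0.0482]
tab [-0.0655  0.023 ]
finger [-0.0626 -0.0119]
endR [ 0.0768 -0.0309]
blkR [ 0.097  -0.0369]
```

The strap has already moved about 16 mm, leaving about 20 mm. I'll push on gently.

```bash
python3 -m crank '[[0.02,-0.001,0,0,-1],[0.02,-0.001,0,0,-1],[0.02,-0.001,0,0,-1],[0.015,-0.001,0,0,-1],[0.01,0,0,0,-1],[0,0,0,0,-1]]'
```

```text
clock: 2.67
tcp_pos: [0.5011, -0.0074, 0.042]
orientation: [2.267, 2.174, 0.002]
contact_force: [0.7, -0.1, -0.4]
grip_width: -0.0003
gripper_force: 0.0
```

```bash
python3 -m crank '[[0.01,0,0,0,-1],[0.01,-0.001,0,0,-1],[0,0,0,0,-1]]'
```

```text
clock: 2.92
tcp_pos: [0.5037, -0.0076, 0.0419]
orientation: [-2.267, -2.174, 0.001]
contact_force: [-4.4, 0.4, 2.9]
grip_width: -0.0
gripper_force: 1.9
```

```bash
python3 -m crank '[[0.01,-0.001,0,0,-1],[0.01,0,0,0,-1],[0,0,0,0,-1]]'
```

```text
clock: 3.17
tcp_pos: [0.5039, -0.0078, 0.0413]
orientation: [-2.263, -2.171, 0.01]
contact_force: [-12.4, 1.7, 9.5]
grip_width: -0.0
gripper_force: 6.4
```

```bash
python3 -m crank '[[0.01,-0.001,0,0,-1],[0.005,0,0,0,-1],[0,0,0,0,-1]]'
```

```text
clock: 3.42
tcp_pos: [0.5041, -0.0079, 0.041]
orientation: [-2.26, -2.169, 0.016]
contact_force: [-18.8, 1.9, 15.1]
grip_width: 0.0001
gripper_force: 9.9
```

It has stopped against the blocks. I back off, rise above the work and look.

```bash
python3 -m crank '[[0.01,-0.001,0,0,-1],[0,0,0,0,-1],[-0.06,0.002,0,0,-1],[-0.1,0.004,0.02,0,-1],[0,0,0.2,0,0.5],[0,0,0.2,0,0.5],[0.1,0,0.2,0,0.5],[0.2,0,0.2,0,0.5]]'; python3 -m crank '[[0.2,0,0.05,0,0],[0.2,-0.01,0,0,0],[0.1,-0.01,0,0,0],[0,0,0,0,0],[0,0,0,0,0]]' 40
python3 - <<'E'
from h import *
m=r.camera_model("wrist"); im=r.grab_frame("wrist"); cv2.imwrite("pics/w2.png",im)
import json;json.dump({k:np.array(v).tolist() for k,v in m.items()},open("m2.json","w"))
u=proj("wrist",[.612,-.0125,.02],m)[0]; x0,y0=int(max(0,min(512-260,u[0]-130))),int(max(0,min(184,u[1]-100))); print(x0,y0)
cv2.imwrite("pics/crop2.png",cv2.resize(im[y0:y0+200,x0:x0+260],None,fx=3,fy=3,interpolation=cv2.INTER_CUBIC))
E
```

```text
clock: 4.08
tcp_pos: [0.5288, -0.0072, 0.1961]
orientation: [2.266, 2.174, 0.003]
contact_force: [1.4, -0.4, 0.0]
grip_width: 0.0484
gripper_force: 0.0
clock: 4.5
tcp_pos: [0.6302, -0.0111, 0.2024]
orientation: [2.267, 2.174, 0.001]
contact_force: [0.4, -0.4, -1.0]
grip_width: 0.0428
gripper_force: 0.0
102 77
```

View pics/crop2.png

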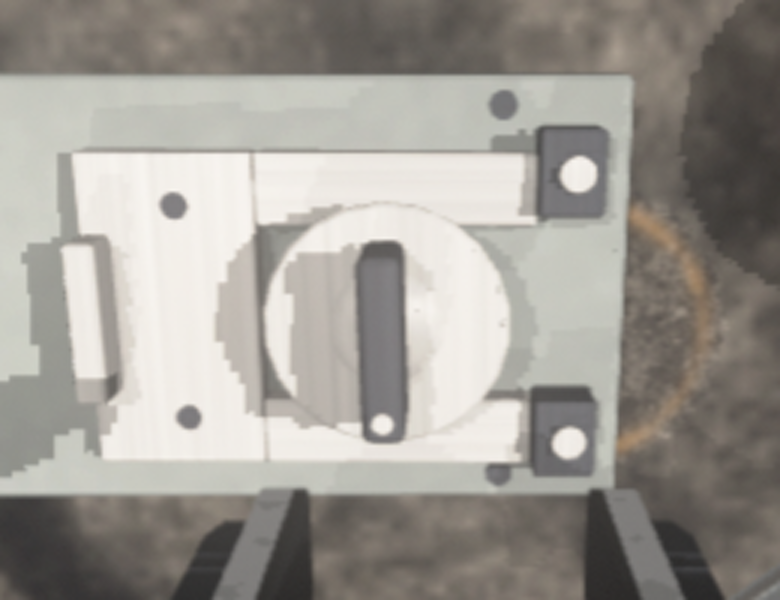

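Both prong ends meet the blocks (crop ≈(537,190) and (530,430)). The wing runs from (381,243) to (381,440), with the pip at (382,425).

```bash
python3 - <<'E'
from h import *
import json
m=json.load(open("m2.json"))
a=-.0418;c=np.array([.56229,-.0105]);R=np.array([[np.cos(a),-np.sin(a)],[np.sin(a),np.cos(a)]])
for n,u,v,z in[("sL",537,190,.024),("sR",530,430,.024),("tab",64,246,.04),("tab2",80,385,.04),("rearL",73,153,.024),("bL",540,170,.03),("bR",531,435,.03),("pip",382,425,.076),("w1",381,243,.076),("w2",381,440,.076),("e1",357,330,.076),("e2",406,330,.076)]:
    p=plane("wrist",((u+.5)/3-.5+102,(v+.5)/3-.5+77),z,m)[:2]; print(n,p.round(4),(R.T@(p-c)).round(4))
print(r.get_obs()['joints'])
E
```

```text
sL [0.6577 0.0213] [0.094  0.0357]
sR [ 0.6542 -0.056 ] [ 0.0937 -0.0417]
tab [0.519 0.013] [-0.0442  0.0216]
tab2 [ 0.5174 -0.0295] [-0.0441 -0.0208]
rearL [0.5197 0.038 ] [-0.0446  0.0467]
bL [0.6582 0.0279] [0.0942 0.0423]
bR [ 0.654  -0.0554] [ 0.0935 -0.0411]
pip [ 0.6108 -0.0328] [ 0.0494 -0.0203]
w1 [0.6135 0.0164] [0.0501 0.029 ]
w2 [ 0.6102 -0.0371] [ 0.049  -0.0246]
e1 [ 0.6059 -0.0062] [0.0434 0.0061]
e2 [ 0.6186 -0.0067] [0.0561 0.0061]
[-0.0986927   0.44773647  0.02299517  1.71889978 -0.01193679  0.97521769
 -0.11309111]
```

The strap is home and square. The wing centre is at about (0.612, −0.012), so I descend and grip.

```bash
python3 -m crank '[[-0.091,-0.004,0,0,0],[0,0,-0.16,0,0],[0,0,-0.16,0,0],[0,0,-0.16,0,0],[0,0,-0.12,0,0],[0,0,-0.06,0,0],[0,0,0,0,0]]' 30; python3 -m crank '[[0,0,0,0,-1],[0,0,0,0,-1],[0,0,0,0,-1],[0,0,0,0,-1],[0,0,0,0,-1]]' 30
```

```text
clock: 5.13
tcp_pos: [0.6082, -0.0118, 0.0683]
orientation: [-2.264, -2.173, 0.006]
contact_force: [-0.5, 0.2, 0.7]
grip_width: 0.043
gripper_force: 0.0
clock: 5.55
tcp_pos: [0.6123, -0.0117, 0.0726]
orientation: [2.266, 2.173, 0.004]
contact_force: [-0.2, 0.2, 7.5]
grip_width: 0.0111
gripper_force: 35.8
```

```bash
python3 -m crank '[[0,0,0.01,0,-1],[0,0,0,0,-1]]'; python3 -m crank '[[0,0,0.01,0,-1],[0,0,0,0,-1]]'
```

```text
clock: 5.72
tcp_pos: [0.6121, -0.0118, 0.0736]
orientation: [2.266, 2.173, 0.003]
contact_force: [3.7, -0.7, -3.2]
grip_width: 0.0112
gripper_force: 34.5
clock: 5.88
tcp_pos: [0.612, -0.0118, 0.0753]
orientation: [2.266, 2.174, 0.003]
contact_force: [4.8, -0.2, -2.0]
grip_width: 0.0113
gripper_force: 34.5
```

```bash
python3 -m crank '[[0,0,0,0.15,-1],[0,0,0,0.15,-1],[0,0,0,0.15,-1],[0,0,0,0.15,-1],[0,0,0,0.15,-1],[0,0,0,0.15,-1],[0,0,0,0.15,-1],[0,0,0,0,-1]]'; python3 -c "
from h import *
o=r.get_obs();print(o['joints'].round(2) if hasattr(o['joints'],'round') else o['joints'],o['moment'])"
```

```text
clock: 6.55
tcp_pos: [0.6113, -0.012, 0.0747]
orientation: [1.2, 2.903, 0.001]
contact_force: [4.1, -0.4, -2.5]
grip_width: 0.0114
gripper_force: 34.5
[ 0.07  0.59 -0.2   1.83  0.17  0.73  0.56] [-0.20995204 -1.11387344  0.03836166]
```

```bash
python3 -m crank '[[0,0,0,0.15,-1],[0,0,0,0.15,-1],[0,0,0,0.15,-1],[0,0,0,0.15,-1],[0,0,0,0.15,-1],[0,0,0,0.15,-1],[0,0,0,0.15,-1],[0,0,0,0.15,-1]]'; python3 -m crank '[[0,0,0,0.0,-1],[0,0,0,0,-1]]'; python3 -c "
from h import *
o=r.get_obs();print(o['joints'],o['moment']); cv2.imwrite('pics/w3.png',r.grab_frame('wrist'))"
```

```text
clock: 7.22
tcp_pos: [0.6111, -0.0127, 0.0746]
orientation: [-0.245, 3.132, -0.002]
contact_force: [4.4, -1.3, -2.2]
grip_width: 0.0111
gripper_force: 34.4
clock: 7.38
tcp_pos: [0.611, -0.0127, 0.0746]
orientation: [0.233, -3.133, 0.001]
contact_force: [4.5, -2.6, -2.6]
grip_width: 0.0111
gripper_force: 34.5
[ 0.23813139  0.62159291 -0.43090821  1.81992798  0.35519249  0.77695895
  1.34105481] [-0.60382318 -1.08000852  0.02547716]
```

View pics/w3.png

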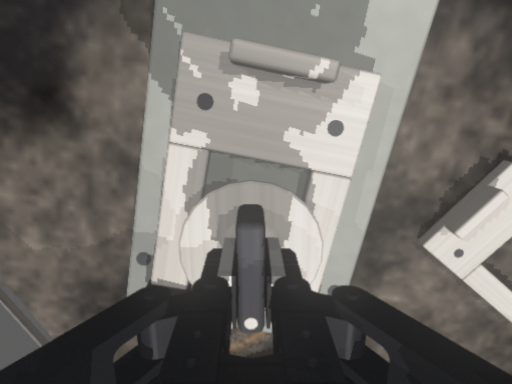

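The wing has turned with the grip and the pip now points to +x (≈(251,323)), about 0.17 rad past zero. I release so the bolt drops.

```bash
python3 -m crank '[[0,0,0,0,-0.3],[0,0,0,0,-0.3],[0,0,0,0,-0.3],[0,0,0,0,-0.3],[0,0,0,0,-0.3]]'; python3 - <<'E'
from h import *
m=r.camera_model("wrist"); im=r.grab_frame("wrist"); cv2.imwrite("pics/w4.png",im)
for f in("pics/w3.png","pics/w4.png"):
    g=cv2.imread(f)[290:370,200:300].min(2); n,l,s,c=cv2.connectedComponentsWithStats((g>180).astype(np.uint8))
    for i in range(1,n):
        if s[i,4]>20:
            uv=c[i]+[200,290]; print(f,s[i,4],uv,[plane("wrist",uv,z,m)[:2].round(4) for z in(.078,.070)])
print(proj("wrist",[[.630,-.0115,.078],[.630,-.0115,.07]],m), r.get_obs()['tcp_pos'])
E
```

```text
clock: 7.85
tcp_pos: [0.6105, -0.0114, 0.0747]
orientation: [0.243, -3.131, -0.0]
contact_force: [-0.6, 0.2, -0.3]
grip_width: 0.0299
gripper_force: 0.0
pics/w3.png 104 [250.5        323.19230769] [array([ 0.6301, -0.0089]), array([ 0.6362, -0.008 ])]
pics/w4.png 179 [226.3575419  295.43575419] [array([ 0.6183, -0.0209]), array([ 0.6236, -0.0208])]
pics/w4.png 282 [272.95744681 296.0070922 ] [array([ 0.6156, -0.0017]), array([ 6.207e-01, -3.000e-04])]
pics/w4.png 93 [247.25806452 312.61290323] [array([ 0.6252, -0.0111]), array([ 0.6309, -0.0103])]
pics/w4.png 86 [295.23255814 336.38372093] [array([0.6338, 0.0113]), array([0.6401, 0.0135])]
[[244.53364838 322.12650372]
 [244.87096965 310.51163298]] [ 0.6105837  -0.01149522  0.07468929]
```

The pip row moved 323→313, which matches the 8 mm drop; the bolt is at about −0.15 rad. I lower 9 mm, regrip, and turn the first half forward while following it down.

```bash
python3 -m crank '[[0.005,-0.003,-0.045,0,-0.3],[0,0,0,0,-0.3],[0,0,0,0,-1],[0,0,0,0,-1],[0,0,0,0,-1],[0,0,0,0,-1]]' 45
python3 -m crank '[[0,0,-0.0007,-0.147,-1],[0,0,-0.0007,-0.147,-1],[0,0,-0.0007,-0.147,-1],[0,0,-0.0007,-0.147,-1],[0,0,-0.0007,-0.147,-1],[0,0,-0.0007,-0.147,-1],[0,0,-0.0007,-0.147,-1]]'
```

```text
clock: 8.4
tcp_pos: [0.6116, -0.0128, 0.0655]
orientation: [0.242, -3.131, 0.0]
contact_force: [-0.5, -1.0, -2.1]
grip_width: 0.011
gripper_force: 47.1
clock: 8.98
tcp_pos: [0.6118, -0.0121, 0.0646]
orientation: [-1.016, -2.972, -0.0]
contact_force: [-0.5, -0.7, -3.2]
grip_width: 0.0111
gripper_force: 47.0
```

```bash
python3 -m crank '[[0,0,-0.0007,-0.147,-1],[0,0,-0.0007,-0.147,-1],[0,0,-0.0007,-0.147,-1],[0,0,-0.0007,-0.147,-1],[0,0,-0.0007,-0.147,-1],[0,0,-0.0007,-0.147,-1],[0,0,-0.0007,-0.147,-1]]'
python3 -m crank '[[0,0,-0.0007,-0.147,-1],[0,0,-0.0007,-0.147,-1],[0,0,-0.0007,-0.147,-1],[0,0,-0.0007,-0.147,-1],[0,0,-0.0007,-0.147,-1],[0,0,-0.0007,-0.147,-1],[0,0,-0.0007,-0.147,-1]]'
python3 -m crank '[[0,0,-0.0007,-0.147,-1],[0,0,-0.0007,-0.147,-1],[0,0,-0.0007,-0.147,-1],[0,0,-0.0007,-0.147,-1],[0,0,-0.0007,-0.147,-1],[0,0,-0.0007,-0.147,-1],[0,0,-0.0007,-0.147,-1],[0,0,0,0,-1]]'
python3 -c "
from h import *
o=r.get_obs();print(o['joints'],o['moment']); cv2.imwrite('pics/w5.png',r.grab_frame('wrist'))"
```

```text
clock: 9.57
tcp_pos: [0.6123, -0.0119, 0.0638]
orientation: [2.103, 2.334, 0.002]
contact_force: [1.4, -0.8, -3.1]
grip_width: 0.0112
gripper_force: 47.0
clock: 10.15
tcp_pos: [0.6128, -0.0121, 0.063]
orientation: [2.851, 1.319, 0.003]
contact_force: [1.5, -1.1, -2.4]
grip_width: 0.011
gripper_force: 47.0
clock: 10.82
tcp_pos: [0.6129, -0.0127, 0.0619]
orientation: [3.139, 0.094, 0.004]
contact_force: [3.4, -1.2, -3.5]
grip_width: 0.0107
gripper_force: 47.1
[-0.37747471  0.63996634  0.40332407  1.86670554 -0.36743416  0.70609152
 -1.27413372] [-0.38583908 -0.8202351  -0.02825879]
```

View pics/w5.png

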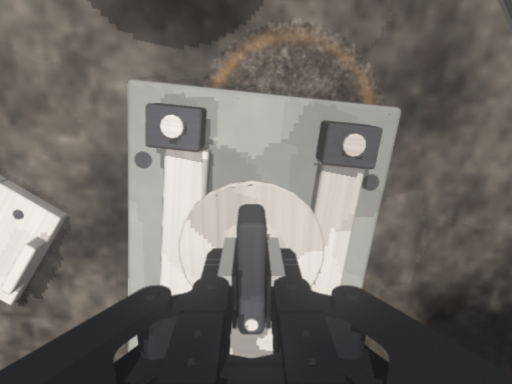

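The bolt has followed: the pip is at (251,325), so it is pointing to −x at about 3.07 rad, and the prongs are still at the stops. I release, rise, unwind a half turn and regrip.

```bash
python3 -m crank '[[0,0,0,0,-0.2],[0,0,0,0,-0.2],[0,0,0,0,-0.2],[0,0,0,0,-0.2],[0,0,0.1,0,-0.2],[0,0,0.1,0,-0.2],[0,0,0,0.14,-0.2],[0,0,0,0.14,-0.2]]'
python3 -m crank '[[0,0,0,0.155,-0.2],[0,0,0,0.155,-0.2],[0,0,0,0.155,-0.2],[0,0,0,0.155,-0.2],[0,0,0,0.155,-0.2],[0,0,0,0.155,-0.2],[0,0,0,0.155,-0.2],[0,0,0,0.155,-0.2]]'
python3 -m crank '[[0,0,0,0.155,-0.2],[0,0,0,0.155,-0.2],[0,0,0,0.155,-0.2],[0,0,0,0.155,-0.2],[0,0,0,0.155,-0.2],[0,0,0,0.155,-0.2],[0,0,0,0.155,-0.2],[0,0,0,0.155,-0.2]]'
python3 -m crank '[[0,0,0,0.155,-0.2],[0,0,0,0.155,-0.2],[0,0,0,0.155,-0.2],[0,0,0,0.155,-0.2],[0,0,0,0.155,-0.2],[0,0,0,0.155,-0.2],[0,0,0,0.155,-0.2],[0,0,0,0,-0.2]]'
python3 -m crank '[[0,0,0,0.155,-0.2],[0,0,0,0,-0.2],[0,0,0,0,-0.2]]'
python3 - <<'E'
from h import *
m=r.camera_model("wrist"); im=r.grab_frame("wrist"); cv2.imwrite("pics/w6.png",im)
print(proj("wrist",[[.5931,-.0115,.066],[.612,-.0125,.066]],m),r.get_obs()['joints'])
E
```

```text
clock: 11.53
tcp_pos: [0.6127, -0.0122, 0.1032]
orientation: [3.109, 0.453, 0.004]
contact_force: [-0.1, 0.2, -0.6]
grip_width: 0.0342
gripper_force: 0.0
clock: 12.2
tcp_pos: [0.6117, -0.0123, 0.1019]
orientation: [-2.534, -1.856, 0.0]
contact_force: [-0.6, 0.5, -0.0]
grip_width: 0.0343
gripper_force: 0.0
clock: 12.87
tcp_pos: [0.6117, -0.0124, 0.1019]
orientation: [-1.371, -2.826, 0.0]
contact_force: [0.3, -0.1, -0.4]
grip_width: 0.034
gripper_force: 0.0
clock: 13.53
tcp_pos: [0.6117, -0.0127, 0.1018]
orientation: [-0.084, -3.14, -0.0]
contact_force: [0.4, -0.2, 0.2]
grip_width: 0.0343
gripper_force: 0.0
clock: 13.78
tcp_pos: [0.6118, -0.0125, 0.1018]
orientation: [0.092, -3.14, -0.0]
contact_force: [-0.3, 0.6, 0.4]
grip_width: 0.0343
gripper_force: 0.0
[[255.98288429 208.39458006]
 [251.84744801 242.32947739]] [ 0.1896941   0.57237475 -0.36347215  1.80935873  0.26928139  0.80859386
  1.32125304]
```

View pics/w6.png

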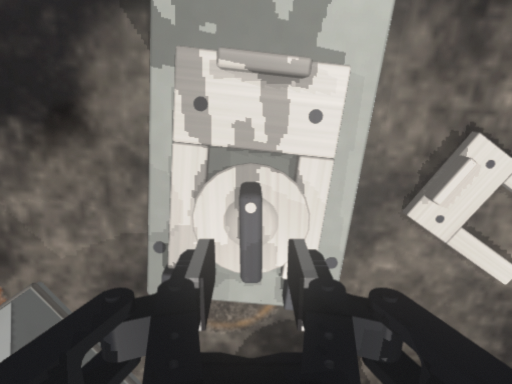

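The wing is aligned between the fingers with the pip at (251,208), as expected. I descend, grip and turn the second half.

```bash
python3 -m crank '[[0,0,-0.1,0,-0.2],[0,0,-0.1,0,-0.2],[0,0,0,0,-0.2],[0,0,0,0,-1],[0,0,0,0,-1],[0,0,0,0,-1],[0,0,0,0,-1],[0,0,0,0,-1]]'
for i in 1; do python3 -m crank '[[0,0,-0.0007,-0.146,-1],[0,0,-0.0007,-0.146,-1],[0,0,-0.0007,-0.146,-1],[0,0,-0.0007,-0.146,-1],[0,0,-0.0007,-0.146,-1],[0,0,-0.0007,-0.146,-1],[0,0,-0.0007,-0.146,-1]]'; done
python3 -m crank '[[0,0,-0.0007,-0.146,-1],[0,0,-0.0007,-0.146,-1],[0,0,-0.0007,-0.146,-1],[0,0,-0.0007,-0.146,-1],[0,0,-0.0007,-0.146,-1],[0,0,-0.0007,-0.146,-1],[0,0,-0.0007,-0.146,-1]]'
```

```text
clock: 14.5
tcp_pos: [0.6123, -0.0125, 0.0626]
orientation: [-0.099, 3.139, -0.0]
contact_force: [-0.6, -0.2, 0.3]
grip_width: 0.0112
gripper_force: 46.5
clock: 15.08
tcp_pos: [0.6124, -0.0125, 0.0616]
orientation: [1.143, 2.925, 0.001]
contact_force: [-0.4, -0.7, 0.9]
grip_width: 0.011
gripper_force: 46.5
clock: 15.67
tcp_pos: [0.6125, -0.0126, 0.0606]
orientation: [2.195, 2.246, 0.002]
contact_force: [0.2, -1.6, -0.7]
grip_width: 0.011
gripper_force: 46.5
```

```bash
python3 -m crank '[[0,0,-0.0007,-0.146,-1],[0,0,-0.0007,-0.146,-1],[0,0,-0.0007,-0.146,-1],[0,0,-0.0007,-0.146,-1],[0,0,-0.0007,-0.146,-1],[0,0,-0.0007,-0.146,-1],[0,0,-0.0007,-0.146,-1]]'
python3 -m crank '[[0,0,-0.0007,-0.146,-1],[0,0,-0.0007,-0.146,-1],[0,0,-0.0007,-0.146,-1],[0,0,-0.0007,-0.146,-1],[0,0,-0.0007,-0.146,-1],[0,0,-0.0007,-0.146,-1],[0,0,-0.0007,-0.146,-1]]'
python3 -m crank '[[0,0,0,0,-1],[0,0,0,0,-1],[0,0,0,0,-1]]'
python3 - <<'E'
from h import *
a=-.0418;c=np.array([.56229,-.0105]);R=np.array([[np.cos(a),-np.sin(a)],[np.sin(a),np.cos(a)]])
m=r.camera_model("wrist"); im=r.grab_frame("wrist"); cv2.imwrite("pics/w7.png",im)
P=[list(c+R@[.0688,0])+[z] for z in(.062,.066,.078)]; print(proj("wrist",P,m), r.get_obs()['qvel'])
E
```

```text
clock: 16.25
tcp_pos: [0.6125, -0.0127, 0.0596]
orientation: [2.898, 1.211, 0.002]
contact_force: [-0.2, -1.8, -0.4]
grip_width: 0.0111
gripper_force: 46.5
clock: 16.83
tcp_pos: [0.6125, -0.0127, 0.0586]
orientation: [3.141, -0.017, 0.002]
contact_force: [-0.5, -2.2, 0.0]
grip_width: 0.0117
gripper_force: 46.4
clock: 17.08
tcp_pos: [0.6124, -0.0128, 0.0584]
orientation: [3.141, -0.004, 0.002]
contact_force: [-0.3, -3.0, 3.3]
grip_width: 0.0111
gripper_force: 46.8
[[251.2220482  236.27661304]
 [251.23650717 240.50874199]
 [251.28567006 254.89781709]] [ 0.00260668  0.00069113 -0.00108964 -0.0001657  -0.00286555 -0.00063997
 -0.00758071]
```

View pics/w7.png

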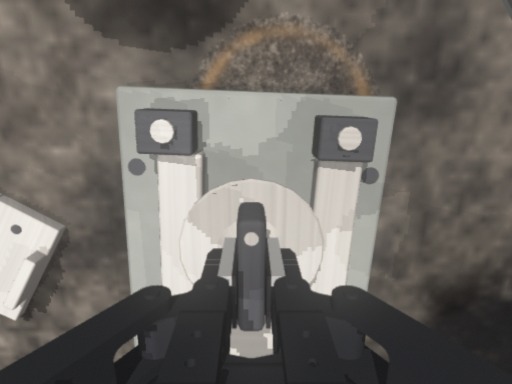

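The pip is at (251,239), pointing along fixture +x: one full turn, consistent with a pip height of about 0.063. The prongs are at the stops, and the grip is 47 N and still.

```bash
python3 -c "
from bench import r
print(r.hand_in())"
```

```text
the job is handed in; nothing more can be done
None
```

I handed the job in at about 17 s of the 72 s limit; it returned no verdict. In the last checks the strap was home against both stops and the bolt had dropped into its thread. It was then about one full turn forward, with the wing still gripped at 47 N, and my moves stayed clear of the bottle, stopper and tape.

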